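Pack finished jars in a carrier and tag it

ROBOT

A 7-joint arm with a two-finger parallel gripper is mounted at the origin on the work surface; the furniture and walls round the work are solid. World frame = base frame: x ahead of the robot, y to its left, z up, the work surface at z = 0. Lengths are in m, angles in rad, forces in N, time in s.
With the tool pointing down it reaches from about 0.35 to 0.9 m from the base axis. Payload 7.2 kg.
Tool frame: the origin (TCP) lies on the centre line of the jaws, within the pads' length; the fingertips stand 11 mm ahead of it and the grasp point (between the pads) lies 8 mm behind it; z points along the fingers, y is the line along which they close (so a half turn about z gives the same grasp; the last joint's range is limited). The gripper opens to 85 mm and grips with 20 to 120 N. Pads are 22 mm wide; open, the fingers measure 114 mm over their backs; the gripper's body (76 mm by 85 mm) begins 54 mm behind the grasp point. The pads swing forward as they close: fully open they stand 13 mm farther back than shut.
Start: joints at [1.22, 0.411, -0.013, 1.596, 0.006, 1.134, -0.082], TCP at [0.174, -0.6, 0.242] pointing down, gripper open.
Joint ranges: [-2.95, 2.95], [-0.29, 1.99], [-1.47, 1.44], [0.14, 2.54], [-1.03, 4.17], [0.13, 1.85], [-2.86, 2.86]. Speed limits (rad/s): [2.39, 2.39, 3.01, 3.01, 3.14, 3.14, 3.14].

INTERFACE

Orientations are given as a 3x3 rotation matrix whose columns are the frame's x, y, z axes.
In Python, from cell import manip, eoat, solver, telemetry, optics, ticket, finder gives the robot as it stands. Calls block until the motion is done:
- manip.reach(position, orientation): joint-space move of the TCP to a pose.
- manip.move_straight(position, speed=0.15, ori=None, max_force=None): straight line of the TCP; ori=None keeps the orientation; speed is the mean speed in m/s. With max_force (N) it stops when the force on the tool has changed by that much, and returns True; else False.
- manip.move_joints(angles): joint-space move.
- eoat.gripper_to(opening, f_grip=None): finger opening in m; f_grip is the grip in N (None keeps the last); returns when the fingers have stopped.
- manip.wait(seconds).
- solver.ik(position, orientation): joint angles nearest the present ones, or None.
- telemetry.observe(): the state.
- optics.get_image(name): name is "scene" or "top" or "wrist"; returns the picture (384x512x3 uint8, red, green, blue); there is no depth.
- optics.camera_info(name): a dict with "vertical_fov" (degrees; the focal length in pixels is half the picture's height over the tangent of half this angle, whatever the lens; pixels are square), "cx", "cy" (the principal point, pixels), "T" (4x4, takes a point from camera to world coordinates). Camera axes: x right, y up, looking along -z (the intrinsics and any distortion apply to the point x, -y, -z); pixel columns grow to the right and rows downward; lengths in m; the calibration is good to about 2 mm. A picture is of the moment at which its call begins: read the wrist's pose just before it. camera_info takes no time and is no camera call; for the wrist camera it gives the pose at the moment of the call.
A pose or a line that the arm cannot do raises manip.IKError and nothing moves.
- ticket.job_done(): hands the job in; it is judged then, once.
Trained networks look in the newest picture that a camera, given by its name, has taken for a name from the list of things; names that differ only in an ending like _2 or _b are one class to them, and where a whole thing is asked for, a point or a joint stands for the part that bears it (a point fixed in the world has none). Each returns a list of dicts, best first, with "conf" (0 to 1); they miss things now and then, are a little off and sometimes report something else, mostly with a low value. They report only what shows in the picture. A call takes as long as a camera call. They do not tell look-alikes from the thing itself.
- finder.regions_of(camera, query): "pixels" (384x512 bool, what is visible of it).
- finder.pinpoint(camera, query): "point" ([x, y, z] in m, in the coordinates of the camera as it stood for that picture, good to about 4 mm: a listed point, or the origin of a listed thing).
The state is a dict: "clock": time; "joint_pos": joint angles; "qvel": joint speeds; "effort": joint torques, N m; "tool_pos": TCP position; "tcp_rot": TCP orientation; "ft_force": force on the tool from outside, world axes, zero at the start; "wrist_torque": the same for the moment, N m; "opening": finger opening in m; "grip_force": force on a finger pad.
Only numpy, scipy, OpenCV 4.12 (cv2) and the standard library are available. Lean on these libraries where they do the work, as an engineer would, in place of code of your own. Each camera call takes 0.05 s, during which the arm holds its last target. There are 200 camera calls.

TASK

Pack all the amber jars that stand on the cork mat into the jar carrier, one to a compartment: swing the bolt's keeper right out to the side, draw the bolt fully back, swing the hold-down bar up and back out of the way, and stand the jars in. Then lower the hold-down bar over the jars, shoot the bolt fully home, swing the keeper back in line behind it, and hang the tall wooden tag from its block by its hole on the hook at the carrier's left end. Leave the short tag and the other things on the table where they are.

Things in the scene. Friction and masses are not known exactly. Their poses are not given: they have to be found in the camera images.
- carrier: the jar carrier, a plywood tray fixed to the table, 136 mm deep (x) and 304 mm long (y, from -175 to +129 mm) with a row of three jar compartments, an 84 mm tall board at its left (+y) end and a solid block 84 mm tall and 58 mm wide, its top carrying the bolt, at its right (-y) end; origin on the table under the middle compartment; its x axis points from its front to its back (away from the robot when not turned), y to its left, z up
- well_0 (a point): the left (+y) of the carrier's three places in a row: a square compartment 74 mm each way with walls that rise 28 mm above its floor (the wall tops are 40 mm above the table); the point is the middle of the compartment's floor, 12 mm above the table; its axes are the carrier's
- well_1 (a point): the middle of the carrier's three places in a row: a square compartment 74 mm each way with walls that rise 28 mm above its floor (the wall tops are 40 mm above the table); the point is the middle of the compartment's floor, 12 mm above the table; its axes are the carrier's
- well_2 (a point): the right (-y) of the carrier's three places in a row: a square compartment 74 mm each way with walls that rise 28 mm above its floor (the wall tops are 40 mm above the table); the point is the middle of the compartment's floor, 12 mm above the table; its axes are the carrier's
- keeper (a joint): the keeper, a swinging steel strut, 56 mm from its vertical pivot to its tip, on the right end block: 0 = it points to the carrier's front (-x) with its tip 2 mm behind the bolt's rod, so that the bolt cannot be drawn; it grows to 1.65 rad as it swings outwards to the carrier's right (-y). It stays where it is left; about 1 N at its pin moves it
- keeper_pin (a point): grip point on the keeper's upright round pin: 8 mm thick with an 11 mm wide black cap, 30 mm from the pivot; its foot is 112 mm and its top 145 mm above the table, this point 133 mm; the pin stands 36 mm behind the bolt's knob when both are shut, and what lies around is lower than 118 mm
- keeper_pivot (a point): point on the keeper's vertical pivot axis; the pin swings round it on a 30 mm radius; axes are the carrier's
- bolt (a joint): the slide bolt on the right end block: 0 = home (its rod, level along the carrier's x, reaches over the end of the hold-down bar and holds it down); grows to 0.025 m as it is drawn back along the carrier's +x. It stays where it is left; about 2 N moves it
- bolt_knob (a point): grip point on the bolt's upright round knob: 10 mm thick with a 14 mm wide black cap, foot 112 mm, top 147 mm, this point 133 mm above the table
- hold_bar (a joint): the hold-down bar's hinge: 0 = down (level, 2 mm above the lids of jars standing in the compartments), grows as its front swings up and back about the hinge along the carrier's y, to 1.9 rad (leaning back past upright). The hinge is stiff: it stays where it is left; 2 to 4 N at the front bar moves it
- hold_bar_grip (a point): middle of the hold-down bar's front bar, a round 10 mm steel bar parallel to the carrier's y, 134 mm in front of the hinge; when down it is 95 mm above the table and 72 mm in front of the middle of the compartments, with 48 mm free behind it up to the slat; this point moves with the bar
- hold_bar_hinge (a point): point on the hold-down bar's hinge axis (along the carrier's y), 95 mm above the table; axes are the carrier's
- jar_a_mid (a point): jar a: an amber glass jar with black screw lid, 68 mm across (lid 66 mm), 78 mm tall, one of up to three standing upright on the cork mat (one may be absent); the point is at its centre, 39 mm above its foot; its z axis is its own upward axis
- jar_b_mid (a point): jar b: an amber glass jar with black screw lid, 68 mm across (lid 66 mm), 78 mm tall, one of up to three standing upright on the cork mat (one may be absent); the point is at its centre, 39 mm above its foot; its z axis is its own upward axis
- jar_c_mid (a point): jar c: an amber glass jar with black screw lid, 68 mm across (lid 66 mm), 78 mm tall, one of up to three standing upright on the cork mat (one may be absent); the point is at its centre, 39 mm above its foot; its z axis is its own upward axis
- tall_tag_mid (a point): centre of the tall wooden tag, a plate 88 mm tall (its z), 42 mm wide (y) and 8 mm thick (x) that stands upright in one slot of the tag block, its lowest 20 mm in the slot; the point is 44 mm above its lower edge; axes are the tag's
- tall_tag_hole (a point): centre of the tall tag's round hole, 24 mm in diameter, through the plate along its x, 52 mm above its lower edge and 36 mm below its top edge; the plate above the hole is the place to grip, faces 8 mm apart
- tag_hook (a point): point on the axis of the tag hook, a level round 7 mm steel rod that sticks out 55 mm to the left (+y) from the carrier's left end board, 80 mm above the table, its last 6 mm turned up by 6 mm; the point lies 29 mm from the board and 20 mm before the turned-up end, where the tag is to hang; axes are the carrier's
- short_tag_mid (a point): centre of the short wooden tag, a like plate only 54 mm tall with a 12 mm hole, in the other slot of the tag block 60 mm away; to be left alone
- tag_block: the tag block, a wooden block 120 mm (x) by 70 mm (y) by 28 mm tall with two upright slots 20 mm deep at 30 mm either side of its middle along x, tags standing across it (thickness along x); fixed; origin in the middle of its underside
- cork_mat: the cork mat, 220 mm (x) by 180 mm (y), 3 mm thick, fixed; origin in the middle of its underside
- label_roll: roll of stickers lying flat, 66 mm across, 30 mm tall, a bystander
- marker_black: marker pen with a black cap, 134 mm long, a bystander
- wick_tin: round tin, 68 mm across, 36 mm tall, a bystander
There are look-alikes about, which are no part of the job. Leave any turquoise look-alike of the part that bears jar_b_mid alone. What is shaped like the part that bears jar_a_mid but purple is not meant.

How it is judged:
On the way, in this order (a step that is already met when the one before it is completed fails the run):
1. the keeper is swung aside (value of joint keeper above 0.7 rad), for 0.2 s.
2. the bolt is drawn (value of joint bolt above 0.018 m), for 0.2 s.
3. the hold-down bar stands open (value of joint hold_bar above 1.35 rad), for 0.2 s.
4. every jar stands in a compartment of its own (((horizontal distance between jar_a_mid and well_0 below 0.008 m and z of jar_a_mid in the frame of well_0 below 0.043 m and angle between jar_a_mid's own z axis and vertical below 0.1 rad) or (horizontal distance between jar_a_mid and well_1 below 0.008 m and z of jar_a_mid in the frame of well_1 below 0.043 m and angle between jar_a_mid's own z axis and vertical below 0.1 rad) or (horizontal distance between jar_a_mid and well_2 below 0.008 m and z of jar_a_mid in the frame of well_2 below 0.043 m and angle between jar_a_mid's own z axis and vertical below 0.1 rad)) and ((horizontal distance between jar_b_mid and well_0 below 0.008 m and z of jar_b_mid in the frame of well_0 below 0.043 m and angle between jar_b_mid's own z axis and vertical below 0.1 rad) or (horizontal distance between jar_b_mid and well_1 below 0.008 m and z of jar_b_mid in the frame of well_1 below 0.043 m and angle between jar_b_mid's own z axis and vertical below 0.1 rad) or (horizontal distance between jar_b_mid and well_2 below 0.008 m and z of jar_b_mid in the frame of well_2 below 0.043 m and angle between jar_b_mid's own z axis and vertical below 0.1 rad)) and ((horizontal distance between jar_c_mid and well_0 below 0.008 m and z of jar_c_mid in the frame of well_0 below 0.043 m and angle between jar_c_mid's own z axis and vertical below 0.1 rad) or (horizontal distance between jar_c_mid and well_1 below 0.008 m and z of jar_c_mid in the frame of well_1 below 0.043 m and angle between jar_c_mid's own z axis and vertical below 0.1 rad) or (horizontal distance between jar_c_mid and well_2 below 0.008 m and z of jar_c_mid in the frame of well_2 below 0.043 m and angle between jar_c_mid's own z axis and vertical below 0.1 rad))), for 0.3 s.
5. the hold-down bar is down over the jars (value of joint hold_bar below 0.06 rad), for 0.2 s.
6. the bolt is home (value of joint bolt below 0.005 m), for 0.2 s.
7. the keeper is back behind the bolt (value of joint keeper below 0.15 rad), for 0.2 s.
At the end, for the whole second after the job is handed in: every jar stands upright in a compartment of the carrier, within 8 mm of its middle; the hold-down bar is down (within 0.06 rad), the bolt home (within 5 mm) and the keeper behind it (within 0.15 rad); the tall tag hangs upright and at rest by its hole on the tag hook (all of step 4 and value of joint hold_bar below 0.06 rad and value of joint bolt below 0.005 m and value of joint keeper below 0.15 rad and horizontal distance between tall_tag_hole and tag_hook below 0.025 m and z of tall_tag_hole in the frame of tag_hook between -0.016 and 0 m and angle between tall_tag_mid's own z axis and vertical below 0.3 rad and angle between the x axis of tall_tag_mid and the y axis of carrier, either way round below 0.5 rad and linear speed of tall_tag below 0.1 m/s); the robot touches nothing.
It fails at once if a bystander (sticker roll, marker, tin, short tag) is displaced by more than 3 cm (distance of any of label_roll, marker_black, wick_tin, short_tag_mid from where it was at the start of the episode above 0.03 m).
Of jar_a, jar_b, jar_c only 2 to 3 are there at a start; the rules pass over those that are not, and their reading is None.
At some moment in a run one of jar_a, jar_b, jar_c may be knocked a few centimetres aside while the robot is not near it.
It also fails if it takes over 208 s, if anything falls off the work surface, if the arm or the gripper's body presses on something with over 40 N, if the wrist force passes 120 N, or if a joint passes its speed limit or range.

## Working session

There is one attempt and no reset: what is moved stays moved. The work goes in short steps, each a Python script; the robot and the scene stay as the last script left them, time stands still between calls to the robot, and variables do not carry over. Pictures are saved under pics/ and viewed, at most 14 in all, crops included, and the job is handed in when it is done.

```bash
mkdir -p pics; ls; cat > h.py <<'E'
import numpy as np, cv2
from cell import manip, eoat, solver, telemetry, optics, ticket, finder
def snap(cam,name=None):
    T=np.array(optics.camera_info(cam)["T"]); im=np.array(optics.get_image(cam))
    if name: cv2.imwrite(f'pics/{name}.png',im[:,:,::-1])
    return im,T
def pts(cam,T,q,minc=0.3):
    return [(round(d["conf"],2),np.round((T@np.r_[d["point"],1])[:3],4)) for d in finder.pinpoint(cam,q) if d["conf"]>minc]
def st(): 
    s=telemetry.observe(); return s
def down(yaw):  # tool z down, tool x at yaw
    c,s=np.cos(yaw),np.sin(yaw); return np.array([[c,s,0],[s,-c,0],[0,0,-1.]])
E
python3 - <<'E'
from h import *
s=st();print(s["clock"],np.round(s["tcp_rot"],2).tolist(),s["opening"])
for cam in("scene","top"):
    im,T=snap(cam,cam+"0"); i=optics.camera_info(cam); print(cam,{k:v for k,v in i.items() if k!='T'},np.round(T,3).tolist())
    for q in ["carrier","well_0","well_1","well_2","keeper_pin","keeper_pivot","bolt_knob","hold_bar_grip","hold_bar_hinge","jar_a_mid","tall_tag_mid","tall_tag_hole","tag_hook","short_tag_mid","tag_block","cork_mat","label_roll","marker_black","wick_tin"]:
        print(q,[(c,p.tolist()) for c,p in pts(cam,T,q)])
a=cv2.imread('pics/scene0.png');b=cv2.imread('pics/top0.png')
E
```

```text
pics
0.0 [[0.96, 0.28, -0.0], [0.28, -0.96, 0.0], [-0.0, -0.0, -1.0]] 0.08574529160601728
scene {'vertical_fov': 45.62417966398979, 'cx': 258.2858501590588, 'cy': 192.39078745651904} [[0.808, 0.244, -0.536, -0.451], [-0.589, 0.314, -0.745, -1.214], [-0.014, 0.918, 0.397, 0.784], [0.0, 0.0, 0.0, 1.0]]
carrier [(0.98, [0.5051, 0.0498, -0.0039])]
well_0 [(0.89, [0.5068, 0.1294, 0.0028]), (0.8, [0.5058, 0.0501, 0.0135]), (0.69, [0.5043, -0.0305, 0.0114])]
well_1 [(0.89, [0.5068, 0.1294, 0.0028]), (0.8, [0.5058, 0.0501, 0.0135]), (0.69, [0.5043, -0.0305, 0.0114])]
well_2 [(0.89, [0.5068, 0.1294, 0.0028]), (0.8, [0.5058, 0.0501, 0.0135]), (0.69, [0.5043, -0.0305, 0.0114])]
keeper_pin []
keeper_pivot [(0.83, [0.5357, -0.0932, 0.1058]), (0.71, [0.5032, 0.3037, 0.0425])]
bolt_knob [(0.59, [0.4688, -0.0922, 0.1349])]
hold_bar_grip [(0.65, [0.4289, 0.051, 0.0969]), (0.45, [0.4759, 0.3929, 0.0406])]
hold_bar_hinge [(0.69, [0.566, 0.043, 0.0956])]
jar_a_mid [(0.84, [0.3977, 0.3153, 0.045]), (0.5, [0.5053, -0.0322, 0.011]), (0.42, [0.2961, 0.4833, 0.0374])]
tall_tag_mid [(0.68, [0.435, -0.347, 0.0
[... 1447 characters left out ...]
 (0.62, [0.399, 0.3208, 0.0382])]
tall_tag_mid [(0.42, [0.4351, -0.3435, 0.0534])]
tall_tag_hole [(0.72, [0.4727, -0.0871, 0.13]), (0.52, [0.4301, -0.3406, 0.0578])]
tag_hook [(0.83, [0.5084, 0.2104, 0.0803]), (0.72, [0.3983, 0.3237, 0.0412]), (0.43, [0.3374, -0.1198, -0.0003])]
short_tag_mid [(0.63, [0.4934, -0.3437, 0.0314])]
tag_block [(0.69, [0.4607, -0.3452, -0.0032]), (0.68, [0.5034, 0.0556, 0.0111])]
cork_mat [(0.73, [0.4562, 0.3504, -0.0004])]
label_roll [(0.66, [0.4336, -0.3417, 0.0504]), (0.65, [0.3572, 0.1514, 0.0053])]
marker_black [(0.55, [0.5035, 0.0567, 0.0098]), (0.49, [0.5087, -0.0937, 0.1345]), (0.47, [0.3373, -0.1182, -0.0004])]
wick_tin [(0.6, [0.6077, -0.3307, -0.0024])]
```

View pics/scene0.png

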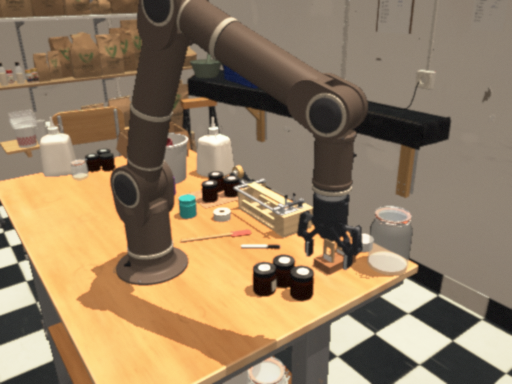

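View pics/top0.png

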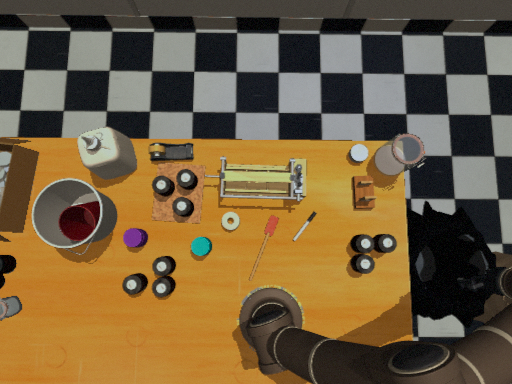

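The scene picture shows the carrier at (275,205) and the tag block at (332,262). The mat with its three amber jars is at (218,185). The top picture shows the mat jars at (163,185), (186,179) and (183,207). The other amber jar groups are off the mat, and the turquoise jar (201,246) and purple jar (135,237) are decoys. The carrier is nearly unturned. Next I go above the bolt for a close look.

```bash
python3 - <<'E'
from h import *
manip.move_straight([0.174,-0.6,0.36])
manip.reach([0.46,-0.09,0.33],down(0))
im,T=snap("wrist","w1"); print(np.round(T,3).tolist(),{k:v for k,v in optics.camera_info("wrist").items() if k!='T'})
for q in ["keeper_pin","keeper_pivot","bolt_knob","hold_bar_grip","hold_bar_hinge","well_0"]:
    print(q,[(c,p.tolist()) for c,p in pts("wrist",T,q)])
print(st()["clock"])
E
```

```text
[[-0.0, 0.957, 0.291, 0.534], [-1.0, -0.0, 0.0, -0.09], [0.0, -0.291, 0.957, 0.463], [0.0, 0.0, 0.0, 1.0]] {'vertical_fov': 64.47435914904912, 'cx': 258.43911939961174, 'cy': 191.41830833073945}
keeper_pin [(0.71, [0.5109, -0.092, 0.1352])]
keeper_pivot [(0.88, [0.5396, -0.093, 0.1103])]
bolt_knob [(0.59, [0.4737, -0.088, 0.1305]), (0.55, [0.5057, 0.2131, 0.0837])]
hold_bar_grip [(0.64, [0.4346, 0.0562, 0.0959])]
hold_bar_hinge [(0.87, [0.5675, 0.051, 0.0985])]
well_0 [(0.93, [0.5018, -0.0246, 0.0134]), (0.65, [0.5034, 0.0534, 0.0129])]
5.3833
```

View pics/w1.png

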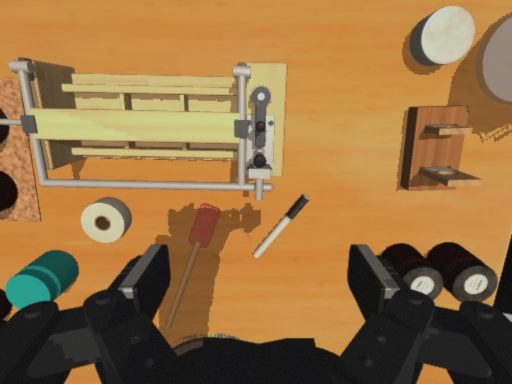

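The wrist view shows the keeper pin at (261,126), the knob at (260,160) and the pivot at (261,95). All three agree with the network. I swing the keeper now, then draw the bolt.

```bash
cat >> h.py <<'E'
PIV=np.array([0.538,-0.0925]); 
def swing(a0,a1,z=0.134,n=8,off=0):
    for a in np.linspace(a0,a1,n+1)[1:]:
        p=PIV+0.03*np.array([-np.cos(a),-np.sin(a)])
        manip.move_straight([*p,z],speed=0.04,ori=down(a+off))
def info(): 
    s=st(); return round(s["clock"],1),np.round(s["tool_pos"],4).tolist(),round(s["opening"],4),np.round(s["grip_force"],1),np.round(s["ft_force"],1).tolist()
E
python3 - <<'E'
from h import *
eoat.gripper_to(0.024,f_grip=20)
manip.move_straight([0.508,-0.0925,0.2],ori=down(0),speed=0.2)
print(manip.move_straight([0.508,-0.0925,0.134],speed=0.06,max_force=12)); print(info())
eoat.gripper_to(0.0); print(info())
swing(0,1.58); print(info())
eoat.gripper_to(0.026); manip.move_straight(np.r_[st()["tool_pos"][:2],0.2],speed=0.2)
manip.reach([0.4725,-0.092,0.2],down(np.pi/2))
im,T=snap("wrist","w2"); print([pts("wrist",T,q) for q in("keeper_pin","bolt_knob")])
print(manip.move_straight([0.4725,-0.092,0.136],speed=0.06,max_force=12)); print(info())
eoat.gripper_to(0.0); print(info())
manip.move_straight([0.4985,-0.092,0.136],speed=0.04,max_force=25);print(info())
E
```

```text
False
(8.1, [0.5083, -0.0925, 0.1344], 0.0241, np.float64(0.0), [-0.5, -0.6, 0.1])
(8.4, [0.5082, -0.0928, 0.1344], 0.0094, np.float64(19.5), [0.3, -0.6, 2.7])
(11.2, [0.5382, -0.1224, 0.1342], 0.0096, np.float64(19.8), [-1.3, -0.9, 6.6])
[[(0.85, array([ 0.5384, -0.1219,  0.134 ]))], [(0.77, array([ 0.473 , -0.0894,  0.1307]))]]
False
(13.7, [0.4728, -0.092, 0.1363], 0.0263, np.float64(0.0), [0.1, -0.4, 0.2])
(14.0, [0.4726, -0.0921, 0.1364], 0.0124, np.float64(19.5), [-1.3, 0.2, 4.6])
(14.8, [0.4965, -0.0926, 0.1362], 0.0121, np.float64(20.3), [-10.1, -0.5, 14.4])
```

View pics/w2.png

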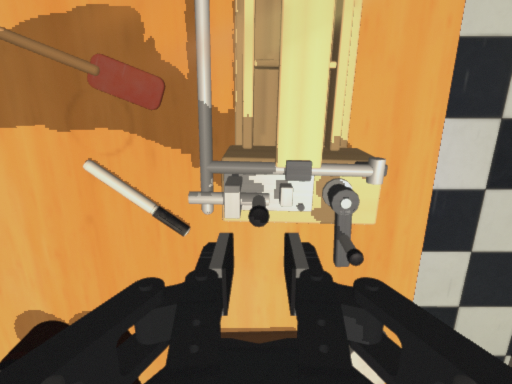

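The wrist view shows the keeper pointing to -y, with its pin at (355,257), and the knob at (259,213). The bolt is now drawn about 24 mm. Next I open the hold-down bar.

```bash
cat >> h.py <<'E'
def bar(a0,a1,xh,n=14,y=0.052,dz=-0.002):
    for a in np.linspace(a0,a1,n+1)[1:]:
        manip.move_straight([xh-0.134*np.cos(a),y,0.095+0.134*np.sin(a)+dz],speed=0.06)
E
python3 - <<'E'
from h import *
eoat.gripper_to(0.03); manip.move_straight([0.4965,-0.092,0.2],speed=0.2); print(info())
manip.reach([0.4315,0.052,0.2],down(np.pi/2)); eoat.gripper_to(0.045)
print(manip.move_straight([0.4315,0.052,0.093],speed=0.08,max_force=12)); print(info())
eoat.gripper_to(0.0,f_grip=45); print(info())
bar(0,1.8,st()["tool_pos"][0]+0.134); print(info())
eoat.gripper_to(0.045);print(info()); p=st()["tool_pos"]
manip.move_straight([p[0],p[1],0.33],speed=0.2)
manip.reach([0.40,0.10,0.36],down(0)); im,T=snap("wrist","w3"); print(info())
for q in ["well_0","jar_a_mid","hold_bar_grip","bolt_knob"]: print(q,[(c,p.tolist()) for c,p in pts("wrist",T,q)])
snap("top","top1")
E
```

```text
(15.6, [0.4968, -0.0922, 0.2005], 0.03, np.float64(0.0), [-0.0, -0.1, -1.4])
False
(18.0, [0.4318, 0.052, 0.0934], 0.0453, np.float64(0.0), [0.3, 0.9, 0.1])
(18.4, [0.4322, 0.0519, 0.0933], 0.0084, np.float64(43.9), [2.2, -1.4, 2.0])
(24.5, [0.5986, 0.0495, 0.2246], 0.008, np.float64(45.9), [-0.2, -6.7, 0.2])
(25.0, [0.5968, 0.0524, 0.2237], 0.045, np.float64(0.0), [-0.2, -0.3, -0.1])
(27.0, [0.4003, 0.0997, 0.3596], 0.0451, np.float64(0.0), [-0.4, -0.5, 0.4])
well_0 [(0.78, [0.5102, 0.1353, 0.0146]), (0.73, [0.5033, 0.0553, 0.0106]), (0.65, [0.5018, -0.0271, 0.0157])]
jar_a_mid [(0.72, [0.3958, 0.3162, 0.0447]), (0.7, [0.2849, 0.4857, 0.0382])]
hold_bar_grip [(0.74, [0.3438, -0.1229, 0.0073])]
bolt_knob [(0.63, [0.4959, -0.0896, 0.1335])]
```

View pics/w3.png

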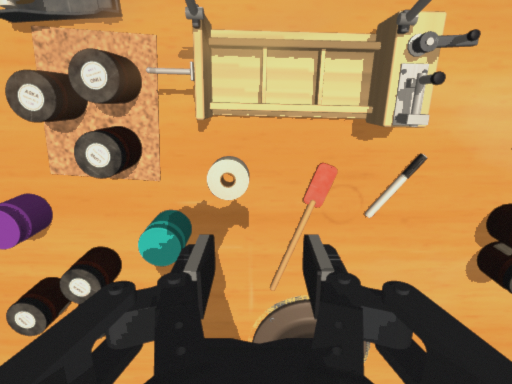

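The bar stands open and the three wells show at columns 207 to 378, rows 48 to 104. The mat jars' white labels are at (31,97), (95,76) and (99,154). I take close looks at the mat and the carrier to get precise centres.

```bash
cat >> h.py <<'E'
def ray(cam,T,u,v,z):
    i=optics.camera_info(cam); f=192/np.tan(np.radians(i["vertical_fov"]/2))
    d=T[:3,:3]@np.array([(u-i["cx"])/f,-(v-i["cy"])/f,-1.]); o=T[:3,3]
    return (o+d*(z-o[2])/d[2])[:2]
def labels(im,T,z=0.081,cam="wrist",near=None,r=0.13):
    """white label discs on lids -> world centres"""
    m=((im.min(2)>120)&(im.max(2).astype(int)-im.min(2)<45)).astype(np.uint8)
    n,_,s,c=cv2.connectedComponentsWithStats(m); out=[]
    for k in range(1,n):
        w,h,a=s[k,2:5]
        if a>80 and 0.6<w/h<1.7 and a>0.5*w*h:
            p=ray(cam,T,*c[k],z)
            if near is None or np.linalg.norm(p-near)<r: out.append((np.round(p,4).tolist(),int(a),np.round(c[k]).tolist()))
    return out
E
python3 - <<'E'
from h import *
manip.reach([0.50,0.05,0.33],down(0)); im,T=snap("wrist","w4"); np.save("w4T",T)
cv2.imwrite("pics/w4c.png",cv2.resize(im[100:260,80:400,::-1],None,fx=2.5,fy=2.5,interpolation=cv2.INTER_CUBIC))
manip.reach([0.48,0.33,0.36],down(0)); im,T=snap("wrist","w5"); print(labels(im,T)); print(pts("wrist",T,"jar_a_mid"),info())
E
```

```text
[([0.5032, 0.3087], 512, [273.0, 139.0]), ([0.4763, 0.3942], 485, [211.0, 159.0]), ([0.4014, 0.3193], 411, [265.0, 211.0]), ([0.3772, 0.1689], 973, [368.0, 226.0]), ([0.1934, 0.3811], 257, [227.0, 330.0]), ([0.1856, 0.7455], 116, [5.0, 334.0])]
[(0.84, array([0.3982, 0.3187, 0.0454])), (0.57, array([0.2864, 0.4843, 0.0389]))] (29.0, [0.481, 0.3281, 0.36], 0.0449, np.float64(0.0), [0.9, 0.3, 0.1])
```

View pics/w4c.png

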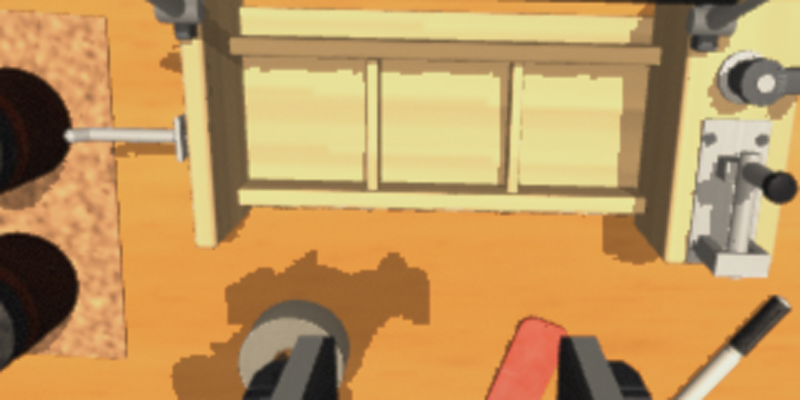

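View pics/w5.png

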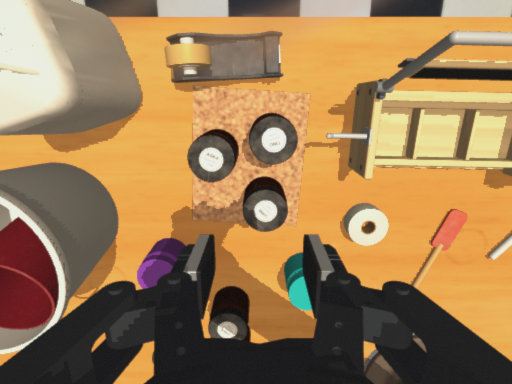

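```bash
python3 - <<'E'
from h import *
T=np.load("w4T.npy")
for n,(u,v) in dict(d1t=(373,62),d1b=(373,188),d2t=(517,66),d2b=(512,190),fL=(240,198),fR=(643,205),fLin=(240,190),fLout=(240,206),fRin=(643,198),fRout=(643,213),bLtop=(232,38),bLbot=(232,54),bRtop=(660,48),bRbot=(660,63),bTL=(240,8),bTR=(640,16)).items():
    print(n,[np.round(ray("wrist",T,80+(u+.5)/2.5-.5,100+(v+.5)/2.5-.5,z),4).tolist() for z in (.04,.012)])
print(ray("wrist",T,80+766/2.5,100+83/2.5,.115))
E
```

```text
d1t [[0.5407, 0.0911], [0.5384, 0.0938]]
d1b [[0.4703, 0.093], [0.4634, 0.0958]]
d2t [[0.5386, 0.0128], [0.5362, 0.0103]]
d2b [[0.4692, 0.0138], [0.4622, 0.0113]]
fL [[0.4643, 0.1693], [0.457, 0.1772]]
fR [[0.4605, -0.0616], [0.4529, -0.069]]
fLin [[0.469, 0.1689], [0.462, 0.1768]]
fLout [[0.4596, 0.1697], [0.4519, 0.1776]]
fRin [[0.4646, -0.0613], [0.4573, -0.0687]]
fRout [[0.4557, -0.062], [0.4478, -0.0694]]
bLtop [[0.5532, 0.1666], [0.5518, 0.1743]]
bLbot [[0.5448, 0.1673], [0.5428, 0.175]]
bRtop [[0.5482, -0.0641], [0.5465, -0.0717]]
bRbot [[0.5403, -0.0647], [0.538, -0.0724]]
bTL [[0.5688, 0.1611], [0.5684, 0.1684]]
bTR [[0.5648, -0.052], [0.5642, -0.0588]]
[ 0.5373159  -0.09297946]
```

Jar labels in w5 are at (273,139), (211,159) and (265,211), and the turquoise jar is near (305,280). The wells lie at about (0.5057,0.133), (0.504,0.053) and (0.5027,-0.027). I place the first jar with a hover look beforehand.

```bash
cat >> h.py <<'E'
C0=np.array([0.5042,0.0531]); YC=np.array([0.019,1.0])
W=[C0+0.08*YC,C0,C0-0.08*YC]
ZG=0.048; PSI=np.radians(72)
def pick(guess,psi,name=None):
    eoat.gripper_to(0.085)
    manip.reach([*guess,0.21],down(0)); im,T=snap("wrist",name)
    L=labels(im,T,near=np.array(guess),r=0.045); print("labels",L)
    L.sort(key=lambda l:np.hypot(*(np.array(l[0])-guess))); p=np.array(L[0][0])
    manip.reach([*p,0.15],down(psi))
    hit=manip.move_straight([*p,ZG],speed=0.1,max_force=12); print("hit",hit,info())
    if hit: return False
    eoat.gripper_to(0.0,f_grip=45); print(info())
    manip.move_straight([*p,0.21],speed=0.15); print(info()); return True
def place(w):
    manip.reach([*w,0.21],down(PSI)); manip.move_straight([*w,0.115],speed=0.12)
    for k,(r,t) in enumerate([(0,0)]+[(r,t) for r in(.0025,.0045) for t in np.arange(8)*np.pi/4]):
        q=w+r*np.array([np.cos(t),np.sin(t)])
        if k: manip.move_straight([*q,0.099],speed=0.05)
        hit=manip.move_straight([*q,ZG+0.009],speed=0.05,max_force=10); z=st()["tool_pos"][2]
        print(k,hit,info())
        if z<ZG+0.016: break
    else: return False
    eoat.gripper_to(0.077); print(info()); p=st()["tool_pos"]
    manip.move_straight([p[0],p[1],0.21],speed=0.15); return True
E
python3 - <<'E'
from h import *
if pick([0.5032,0.3087],np.pi/2,"p1"): print(place(W[2]))
im,T=snap("wrist","p1b"); print(labels(im,T,z=.09)); print(info())
E
```

```text
labels [([0.503, 0.3087], 1080, [261.0, 186.0])]
hit False (32.5, [0.5033, 0.3091, 0.0487], 0.0849, np.float64(0.0), [-0.4, -0.5, -0.6])
(32.9, [0.5032, 0.309, 0.0491], 0.0665, np.float64(49.8), [-1.3, -1.4, 5.1])
(34.1, [0.5027, 0.3082, 0.209], 0.0663, np.float64(50.4), [0.3, -0.6, -1.3])
0 True (37.4, [0.5024, -0.0268, 0.058], 0.0661, np.float64(51.2), [-0.5, -0.3, 7.9])
(37.6, [0.5016, -0.027, 0.0571], 0.0771, np.float64(0.0), [0.4, -0.2, 0.1])
True
[([0.3861, 0.1345], 2834, [47.0, 38.0]), ([0.5032, -0.0275], 1127, [261.0, 189.0]), ([0.5391, -0.1085], 100, [325.0, 257.0]), ([0.5979, -0.2689], 786, [417.0, 372.0])]
(38.9, [0.5011, -0.0272, 0.2091], 0.0772, np.float64(0.0), [-0.2, -1.0, -0.7])
```

Jar A sits within 1 mm of its target. Now the other two.

```bash
python3 - <<'E'
from h import *
if pick([0.4763,0.3942],np.radians(75),"p2"): print(place(W[1]))
if pick([0.4014,0.3193],0.3,"p3"): print(place(W[0]))
manip.reach([0.48,0.05,0.33],down(0))
im,T=snap("wrist","p4"); print(labels(im,T,z=.09)); print(info())
E
```

```text
labels [([0.4764, 0.3942], 1074, [258.0, 187.0])]
hit False (43.0, [0.4766, 0.3946, 0.0487], 0.0847, np.float64(0.0), [-0.4, 0.7, 0.5])
(43.3, [0.4769, 0.3946, 0.0491], 0.0664, np.float64(50.2), [-0.2, -1.5, 4.7])
(44.5, [0.4762, 0.3937, 0.2089], 0.0664, np.float64(50.6), [-0.0, 0.7, -3.3])
0 True (47.8, [0.5039, 0.0531, 0.058], 0.0667, np.float64(51.0), [-1.2, -1.3, 7.2])
(48.1, [0.5032, 0.0528, 0.0571], 0.0768, np.float64(0.0), [0.0, 0.3, 0.1])
True
labels [([0.4012, 0.3194], 1071, [258.0, 187.0])]
hit False (52.5, [0.4015, 0.3198, 0.0485], 0.0851, np.float64(0.0), [0.5, 0.6, -0.6])
(52.8, [0.4015, 0.3196, 0.0489], 0.0661, np.float64(49.1), [-0.9, -2.1, 5.5])
(54.1, [0.4009, 0.3189, 0.2091], 0.0665, np.float64(50.5), [0.4, 0.1, -2.8])
0 True (57.2, [0.5054, 0.133, 0.0579], 0.0662, np.float64(51.4), [-0.4, -1.2, 6.2])
(57.5, [0.5047, 0.1325, 0.057], 0.077, np.float64(0.0), [-0.3, 1.1, 0.3])
True
[([0.5058, 0.1325], 616, [191.0, 140.0]), ([0.503, 0.0529], 614, [257.0, 143.0]), ([0.5035, -0.0275], 619, [323.0, 143.0]), ([0.3823, 0.1352], 1005, [194.0, 233.0])]
(59.5, [0.4796, 0.0503, 0.3288], 0.0773, np.float64(0.0), [0.4, 1.2, -0.4])
```

View pics/p4.png

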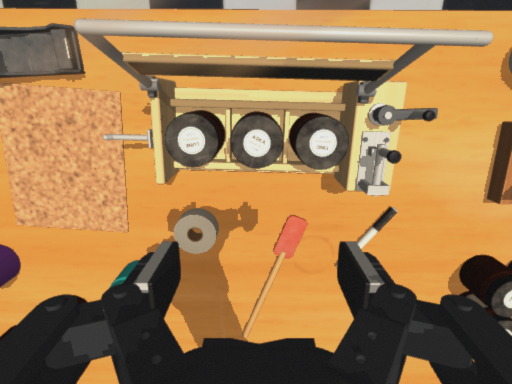

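All three jars stand centred, with labels at (191,140), (257,143) and (323,143). Now I lower the bar, shoot the bolt and swing the keeper in.

```bash
python3 - <<'E'
from h import *
manip.move_straight([0.48,0.052,0.36],speed=0.2)
manip.reach([0.5966,0.052,0.34],down(np.pi/2)); eoat.gripper_to(0.05)
print(manip.move_straight([0.5966,0.052,0.2237],speed=0.1,max_force=12),info())
eoat.gripper_to(0.0,f_grip=45); print(info())
bar(1.8,0.0,0.4322+0.134); print(info())
manip.move_straight([0.4322,0.052,0.0915],speed=0.03,max_force=15); print(info())
eoat.gripper_to(0.045); print(info())
manip.move_straight([0.4322,0.052,0.2],speed=0.15)
im,T=snap("wrist","b1"); print(pts("wrist",T,"hold_bar_grip"))
E
```

```text
False (62.7, [0.5969, 0.0522, 0.2244], 0.0502, np.float64(0.0), [0.7, -0.1, -0.4])
(63.1, [0.597, 0.052, 0.2242], 0.0078, np.float64(43.9), [0.4, -0.4, 3.6])
(69.2, [0.4323, 0.054, 0.0928], 0.0082, np.float64(47.2), [3.3, 8.9, -3.8])
(69.5, [0.4324, 0.054, 0.0914], 0.0077, np.float64(47.4), [3.5, 9.8, -2.2])
(69.9, [0.4319, 0.0515, 0.0913], 0.0452, np.float64(0.0), [-0.2, 0.7, 0.4])
[(0.78, array([0.4363, 0.0519, 0.0966]))]
```

View pics/b1.png

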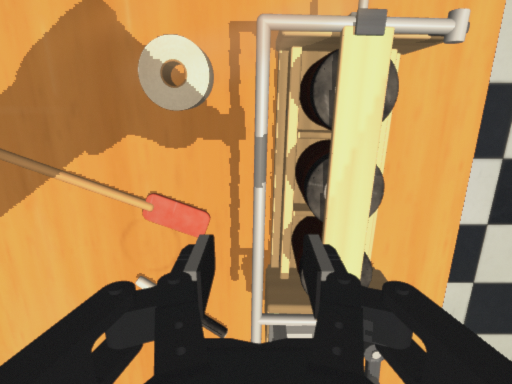

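The bar is down over the jars (front bar at column 260). Next the bolt and keeper.

```bash
python3 - <<'E'
from h import *
eoat.gripper_to(0.028,f_grip=20)
manip.reach([0.4967,-0.0922,0.2],down(np.pi/2))
print(manip.move_straight([0.4967,-0.0922,0.136],speed=0.06,max_force=12)); eoat.gripper_to(0.0); print(info())
manip.move_straight([0.4715,-0.0922,0.136],speed=0.04,max_force=25); print(info())
eoat.gripper_to(0.028); manip.move_straight([*st()["tool_pos"][:2],0.2],speed=0.2)
manip.reach([0.5382,-0.1224,0.2],down(1.58)); eoat.gripper_to(0.026)
print(manip.move_straight([0.5382,-0.1224,0.134],speed=0.06,max_force=12)); eoat.gripper_to(0.0); print(info())
swing(1.58,-0.02); print(info())
eoat.gripper_to(0.026); manip.move_straight([*st()["tool_pos"][:2],0.2],speed=0.2)
manip.reach([0.46,-0.2,0.33],down(0)); im,T=snap("wrist","k1")
print([(q,pts("wrist",T,q)) for q in("keeper_pin","bolt_knob","tall_tag_hole","tall_tag_mid","tag_block","short_tag_mid")])
manip.reach([0.46,-0.34,0.30],down(0)); im,T=snap("wrist","k2"); print([(q,pts("wrist",T,q)) for q in("tall_tag_hole","tall_tag_mid","tag_block","short_tag_mid")],info())
np.save("k2T",T)
a=cv2.imread("pics/k1.png");b=cv2.imread("pics/k2.png")
cv2.imwrite("pics/k12.png",np.hstack([a[:,100:500],b[:,60:460]]))
E
```

```text
False
(73.3, [0.4962, -0.0922, 0.1364], 0.0123, np.float64(19.5), [-4.4, -0.1, 5.5])
(74.1, [0.4711, -0.0918, 0.1363], 0.0127, np.float64(19.9), [-1.8, 1.9, 9.0])
False
(77.0, [0.5384, -0.1224, 0.1343], 0.0095, np.float64(19.5), [-0.6, 0.5, 2.4])
(79.8, [0.508, -0.0926, 0.1341], 0.0096, np.float64(20.0), [-2.5, -3.9, 8.1])
[('keeper_pin', [(0.63, array([ 0.5107, -0.0919,  0.1348])), (0.61, array([0.5668, 0.0478, 0.0984]))]), ('bolt_knob', [(0.92, array([ 0.4698, -0.0856,  0.1327])), (0.37, array([0.4337, 0.0557, 0.0994]))]), ('tall_tag_hole', [(0.68, array([ 0.4313, -0.346 ,  0.0636]))]), ('tall_tag_mid', [(0.86, array([ 0.4351, -0.3451,  0.0529]))]), ('tag_block', [(0.71, array([ 0.4997, -0.0265,  0.0492])), (0.62, array([ 0.4647, -0.3433,  0.0033]))]), ('short_tag_mid', [(0.75, array([ 0.4938, -0.3446,  0.0344]))])]
[('tall_tag_hole', [(0.67, array([ 0.4316, -0.3472,  0.0624]))]), ('tall_tag_mid', [(0.7, array([ 0.4357, -0.344 ,  0.051 ]))]), ('tag_block', [(0.63, array([ 0.4644, -0.3475,  0.003 ]))]), ('short_tag_mid', [])] (82.6, [0.4605, -0.339, 0.3006], 0.0258, np.float64(0.0), [0.7, -0.2, 0.8])
```

View pics/k12.png

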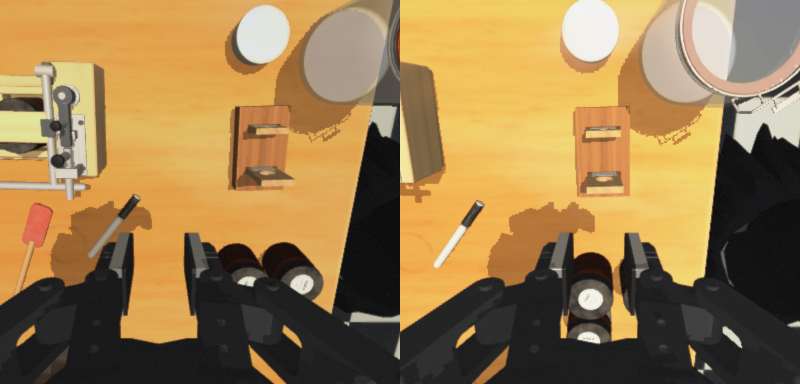

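Bolt and keeper are home (left panel: pin (60,127), knob (58,161)). In the right panel the tall tag's top strip is at about (604,186). Next I measure the hook line and the tag top, then grasp the tag.

```bash
python3 - <<'E'
from h import *
T=np.load("w4T.npy")
for c in [(70,135),(90,136),(130,136),(175,137)]: print("hook",ray("wrist",T,80+c[0]/2.5,100+c[1]/2.5,.08))
T=np.load("k2T.npy")
print("top",[ray("wrist",T,u-340,v,.096) for u,v in [(604,186),(587,186),(622,184)]], "block", [ray("wrist",T,u-340,v,.028) for u,v in [(577,196),(629,195),(577,108),(629,107)]])
eoat.gripper_to(0.05,f_grip=40)
manip.reach([0.434,-0.345,0.20],down(np.pi/2)); im,T=snap("wrist","t1"); np.save("t1T",T)
print(pts("wrist",T,"tall_tag_hole"),pts("wrist",T,"tall_tag_mid"),info())
cv2.imwrite("pics/t1c.png",cv2.resize(im[100:280,140:380,::-1],None,fx=3,fy=3,interpolation=cv2.INTER_CUBIC))
E
```

```text
hook [0.50721473 0.24105789]
hook [0.5067157  0.23100836]
hook [0.50673741 0.21076471]
hook [0.50625166 0.18804668]
top [array([ 0.43861158, -0.34604674]), array([ 0.43860087, -0.32654673]), array([ 0.4410027, -0.3666366])] block [array([ 0.40475557, -0.30971606]), array([ 0.40625976, -0.38210858]), array([ 0.52304314, -0.31211799]), array([ 0.5242909 , -0.37864296])]
[] [] (84.3, [0.4342, -0.345, 0.2004], 0.0502, np.float64(0.0), [-0.8, -0.5, 0.6])
```

View pics/t1c.png

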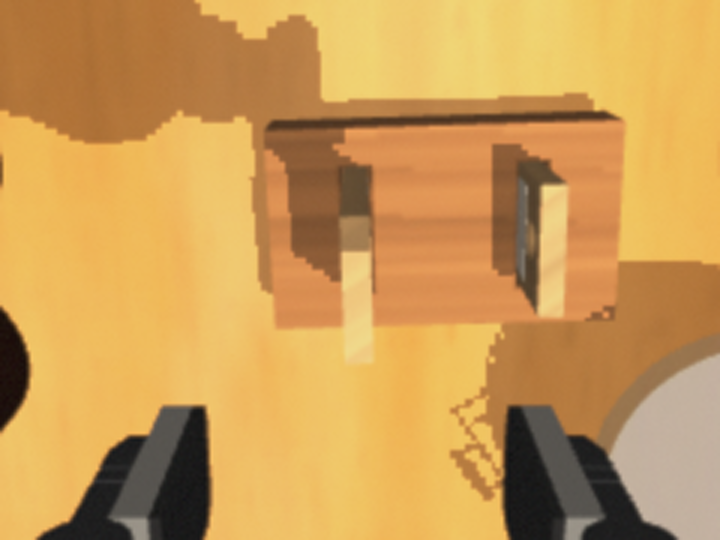

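```bash
python3 - <<'E'
from h import *
T=np.load("t1T.npy")
for c in [(357,285),(355,210),(358,363)]: print(ray("wrist",T,140+(c[0]+.5)/3-.5,100+(c[1]+.5)/3-.5,.096))
c=ray("wrist",T,140+357/3,100+285/3,.096)
p=[c[0],-0.3455]; psi=np.pi/2-0.02
manip.reach([*p,0.16],down(psi)); eoat.gripper_to(0.03)
print(manip.move_straight([*p,0.091],speed=0.08,max_force=10),info())
eoat.gripper_to(0.0,f_grip=40); print(info())
manip.move_straight([*st()["tool_pos"][:2],0.30],speed=0.1); print(info())
im,T=snap("scene","s2")
E
```

```text
[ 0.43474107 -0.3450454 ]
[ 0.43421612 -0.32417079]
[ 0.43501407 -0.36789696]
False (86.0, [0.4354, -0.3456, 0.0914], 0.03, np.float64(0.0), [0.4, 0.4, -0.2])
(86.3, [0.4351, -0.3457, 0.0916], 0.007, np.float64(41.0), [-1.1, 0.4, 5.5])
(88.5, [0.4349, -0.3456, 0.2996], 0.0072, np.float64(40.1), [-0.5, 0.7, -0.3])
```

```bash
python3 - <<'E'
from h import *
R=down(-0.019)
manip.reach([0.50,0.1,0.34],R)
manip.reach([0.508,0.275,0.25],R)
manip.move_straight([0.508,0.275,0.1145],speed=0.12); im,T=snap("scene","s3"); snap("wrist","wt"); print(info())
cv2.imwrite("pics/s3c.png",np.hstack([cv2.resize(im[150:250,180:320,::-1],(560,400),interpolation=cv2.INTER_CUBIC)]))
E
```

```text
(92.7, [0.5084, 0.2753, 0.1153], 0.0069, np.float64(40.1), [0.1, -0.3, -0.4])
```

View pics/wt.png

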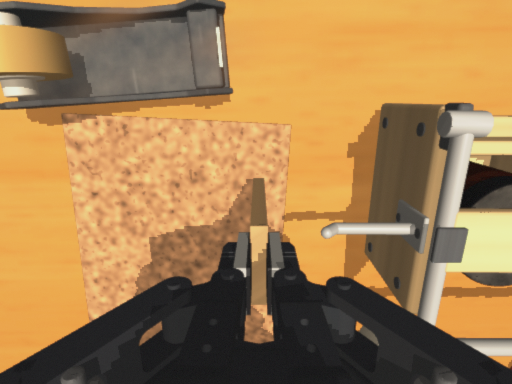

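The tag hangs in the jaws over the mat, and the hook rod runs from (328,231) to (412,230). I check the alignment numerically, then thread it.

```bash
python3 - <<'E'
from h import *
T=np.array(optics.camera_info("wrist")["T"])
print("hook",[ray("wrist",T,u,v,z) for u,v,z in [(345,230,.08),(410,229,.08),(327,231,.083)]],"tagtop",[ray("wrist",T,259,v,.12) for v in(227,305)])
hx=ray("wrist",T,375,230,.08)[0]; print(hx)
x=0.5075 if abs(hx-0.5075)<.003 else hx
manip.move_straight([x,0.275,0.1145],speed=0.05)
print(manip.move_straight([x,0.212,0.1145],speed=0.04,max_force=5),info())
E
```

```text
hook [array([0.50667653, 0.22406037]), array([0.50663884, 0.18519095]), array([0.50757785, 0.23552654])] tagtop [array([0.5269172 , 0.27532746]), array([0.48509773, 0.27605223])]
0.5063581774293471
False (94.7, [0.5075, 0.2123, 0.1146], 0.0071, np.float64(40.1), [0.3, 0.4, -0.5])
```

```bash
python3 - <<'E'
from h import *
print(manip.move_straight([0.5075,0.212,0.1015],speed=0.02,max_force=4),info())
eoat.gripper_to(0.014); print(info())
p=st()["tool_pos"]; manip.move_straight([p[0],p[1],0.2],speed=0.08)
manip.move_straight([0.45,0.2,0.32],speed=0.15); manip.wait(0.5)
im,T=snap("wrist","f1"); print([(q,pts("wrist",T,q)) for q in("tall_tag_hole","tall_tag_mid","tag_hook","keeper_pin","bolt_knob","hold_bar_grip")]); print(labels(im,T,z=.09),info())
im,T=snap("scene","f2"); print(pts("scene",T,"tall_tag_hole"),pts("scene",T,"tall_tag_mid"))
E
```

```text
True (95.2, [0.5074, 0.2119, 0.1029], 0.0069, np.float64(40.9), [-0.9, -0.7, 5.4])
(95.5, [0.5069, 0.2115, 0.1022], 0.014, np.float64(0.0), [-0.9, -0.8, -0.3])
[('tall_tag_hole', [(0.92, array([0.5044, 0.2099, 0.0756]))]), ('tall_tag_mid', [(0.88, array([0.5067, 0.2127, 0.0612]))]), ('tag_hook', [(0.65, array([0.5057, 0.2125, 0.0832]))]), ('keeper_pin', [(0.67, array([ 0.5027,  0.0539, -0.0011])), (0.56, array([ 0.3511,  0.1463, -0.0027])), (0.34, array([0.5652, 0.0497, 0.101 ]))]), ('bolt_knob', []), ('hold_bar_grip', [(0.83, array([0.4326, 0.0509, 0.0996]))])]
[([0.3795, 0.1559], 1151, [294.0, 217.0]), ([0.2019, 0.3747], 136, [141.0, 333.0])] (98.7, [0.45, 0.2, 0.32], 0.0142, np.float64(0.0), [0.4, -0.4, 0.4])
[(0.65, array([0.5067, 0.2089, 0.0668])), (0.6, array([ 0.5055,  0.0464, -0.006 ]))] [(0.47, array([0.5084, 0.2125, 0.0638]))]
```

View pics/f1.png

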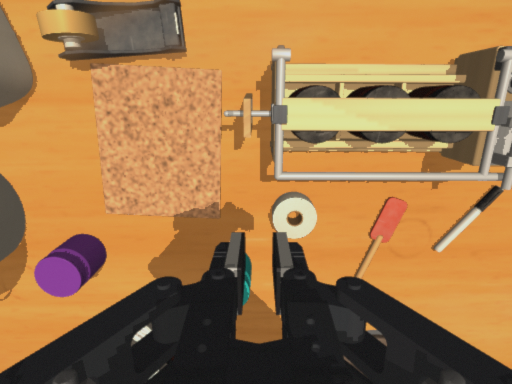

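The tag hangs on the hook at (246,115), and the bar is down over the three jars. The bolt and keeper were confirmed earlier, so I hand in.

```bash
python3 - <<'E'
from h import *
print(ticket.job_done(),info())
E
```

```text
the job is handed in; nothing more can be done
the job is handed in; nothing more can be done
```

The job is handed in: all three amber jars are in the carrier, the bar is down, the bolt home, the keeper in line behind it, and the tall tag is on the hook. No verdict came back, but the last pictures and readings showed everything in place.

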